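Wedge the rocking balance slab

TASK

The stone slab under the balance rocks because the foot at its corner on the robot's right, the one the wedge points at, is too short. Push the wooden wedge along the worktop, thin end first, under that foot until it is snug and the slab stays level, then press down firmly on top of that corner to prove that it no longer rocks, and leave everything standing like that. Only push and press: do not lift or carry the wedge, and do not shove the slab or the things around it out of place.

Things in the scene. Friction and masses are not known exactly. Their poses are not given: they have to be found in the camera images.
- slab: loose square slab of pale stone, 180 x 180 x 30 mm, about 3 kg, on four rubber feet; its top is 46 mm and its underside 16 mm up. A white balance, 41 mm tall, is fixed on its half away from the short foot. Origin: on the worktop under the slab's centre. Its corners, 127 mm out, lie on its own x and y axes, with a foot 100 mm out towards each; the foot at its own -y (the robot's right) is short
- foot_tip (a point): lowest point of the short foot (rubber, 16 mm across, rounded end), 100 mm from the slab's centre, 27 mm in from the corner. It hangs 4 to 8 mm above the worktop, differently each time: the slab stands level on the other three feet, dips at this corner under some 2 to 4 N, and tips back when let go
- loose_corner (a point): point on the slab's top above the short foot (105 mm from the centre, 22 mm inwards from the corner), where to press; z = 46 mm when level
- wedge: plain wooden wedge on the worktop, 44 mm wide, 110 mm long, about 90 g, loose. Origin: centre of its underside; +y points to the thin end (y = +55 mm, 2 mm thick). From there its top slopes up to 13 mm at y = -26 mm; behind is a block-shaped heel, 24 mm tall, from y = -25 to -55 mm. It starts roughly aimed at the short foot, thin end 55 to 85 mm from it
- heel (a point): middle of the wedge's flat rear face, half-way up (12 mm above the worktop): the face to push on. Along the bare worktop the wedge slides under about 1 N; a push of 2 to 8 N at low speed means that it has met the foot and is snug, some 15 N and more would drive it on and jack the slab up
- ramp_mid (a point): centre of the wedge's sloping top, 7.5 mm above its underside and 14.5 mm from its origin towards the thin end; z axis square to the slope, y axis down the slope to the thin end, x across
- weighing_bottle: small clear bottle with a ground lid, 39 mm across, 49 mm tall, loose, beside the wedge's way; origin under its centre
- clip_jar: small white jar with a blue lid, 42 mm across, 54 mm tall, loose, beside the wedge's way; origin under its centre
- timer: small square timer lying flat, 62 x 62 x 18 mm, loose; origin under its centre
Mind the look-alikes: they are no part of the job. What is shaped like the wedge but blue or red is not meant.

How it is judged:
By the outcome, as a careful person would: the job done as asked, in the order asked, and still so for the second after the job is handed in, with the robot touching nothing.
It also fails if it takes over 48 s, if anything falls off the work surface, if the arm or the gripper's body presses on something with over 40 N, if the wrist force passes 120 N, or if a joint passes its speed limit or range.

ROBOT

A 6-joint arm with a two-finger parallel gripper is mounted at the origin on a cart in front of the work surface, level with it; the furniture and walls round the work are solid. World frame = base frame: x ahead of the robot, y to its left, z up, the work surface at z = 0. Lengths are in mm, angles in rad, forces in N, time in s.
With the tool pointing down it reaches from about 350 to 875 mm from the base axis. Payload 4.2 kg.
Tool frame: the origin (TCP) lies midway between the tips of the shut fingers; the grasp point (between the pads) lies 19 mm behind it; z points along the fingers, y is the line along which they close (so a half turn about z gives the same grasp; the last joint's range is limited). The gripper opens to 85 mm and grips with 20 to 120 N. Pads are 22 mm wide; open, the fingers measure 114 mm over their backs; the gripper's body (76 mm by 85 mm) begins 54 mm behind the grasp point. The pads swing forward as they close: fully open they stand 13 mm farther back than shut.
Start: joints at [-0.913, 0.385, 0.008, 0, -1.194, -0.259], TCP at [242.708, -575.927, 196.312] pointing down, gripper open.
Joint ranges: [-3.14, 3.14], [-1.21, 2.06], [-1.07, 1.41], [-3.16, 2.05], [-2.99, -0.16], [-3.1, 3.1]. Speed limits (rad/s): [2.79, 2.79, 3.14, 3.14, 3.14, 3.14].

INTERFACE

Orientations are given as a unit quaternion [x, y, z, w].
In Python, from bench import arm gives the robot as it stands.
- The arm moves only by the tool send_rows, never from a script. Its argument "targets" is a list of rows, each an object of numbers: "gripper": the gripper command: -1 is fully open, 1 is shut, values between are in proportion; "x", "y", "z": the shift along the tool's x, y, z in cm; "ax", "ay", "az": the turn, a rotation vector about the tool's x, y, z in degrees. A call has 1 to 5 rows; each row shifts and turns the commanded pose from where the row before left it, along the tool's axes as they then stand; what a row does not reach is not made up. A row lasts 1/12 s, in which the tool goes at most 41.7 mm and 7.16 degrees, less where a joint would pass 70% of its speed; a pose out of reach is approached as far as the arm can. A call is refused whole if a number of a shift passes 4.17 or a number of a turn 7.16, either way. A call with a gripper value outside its range is refused whole. The fingers move at their own pace and stop on an object; the grip force is fixed at half the most. Time passes only in rows, so rows that do not move let the fingers close. It gives the time, the measured TCP pose, the force, the opening and the grip force at its end, in the units of the state.
- arm.read_state(): the state, without advancing time (a new reading comes with each control period).
- arm.get_image(name): name is "side" or "top" or "wrist"; returns (picture, depth): 420x560x3 uint8, red, green, blue; 420x560 float32, mm along the optical axis (not along the pixel's ray), 0 where there is no reading.
- arm.camera_model(name): a dict with "fx", "fy", "cx", "cy" (pixels), "cam_to_world" (4x4, takes a point from camera to world coordinates). Camera axes: x right, y down, z forward; pixel columns grow to the right and rows downward; lengths in mm; the calibration is good to about 2 mm. The wrist camera is an equidistant fisheye: a pixel r from the principal point sees the ray r / f radians off the axis. A picture is of the moment at which its call begins: read the wrist's pose just before it. camera_model takes no time and is no camera call; for the wrist camera it gives the pose at the moment of the call.
- arm.job_done(): hands the job in; it is judged then, once.
Trained networks look in the newest picture that a camera, given by its name, has taken for a name from the list of things; names that differ only in an ending like _2 or _b are one class to them, and where a whole thing is asked for, a point or a joint stands for the part that bears it (a point fixed in the world has none). Each returns a list of dicts, best first, with "score" (0 to 1); they miss things now and then, are a little off and sometimes report something else, mostly with a low value. They report only what shows in the picture. A call takes as long as a camera call. They do not tell look-alikes from the thing itself.
- arm.boxes_of(camera, thing): "rect" ([left, top, width, height] in pixels, round what is visible of it).
The state is a dict: "clock": time; "joints": joint angles; "joint_vel": joint speeds; "joint_efforts": joint torques, N m; "position": TCP position; "ee_rot": TCP orientation; "contact_force": force on the tool from outside, world axes, zero at the start; "wrist_torque": the same for the moment, N m; "gripper_width": finger opening in mm; "grasp_force": force on a finger pad.
Only numpy, scipy, OpenCV 4.12 (cv2) and the standard library are available. Lean on these libraries where they do the work, as an engineer would, in place of code of your own. Each camera call takes 0.05 s, during which the arm holds its last target. There are 200 camera calls.

## Working session

There is one attempt and no reset: what is moved stays moved. The work goes in short steps, Python scripts to look and compute and a tool call to move; the robot and the scene stay as the last step left them, time stands still between calls to the robot, and variables do not carry over. Pictures are saved under pics/ and viewed, at most 13 in all, crops included, and the job is handed in when it is done.

Besides the shell and the picture viewer there is one more tool, called after "Request:" as a command line: name --argument value ..., lists and objects as JSON in quotes. send_rows: Moves the arm, as the interface text tells. Its arguments: {"type":"object","properties":{"targets":{"type":"array"}},"required":["targets"]}

```bash
mkdir -p pics; ls; python3 - <<'E'
from bench import arm
import cv2,numpy as np
s=arm.read_state();print({k:s[k] for k in('clock','position','ee_rot','contact_force','gripper_width')})
ims=[]
for c in('top','side'):
    p,d=arm.get_image(c);np.save(f'pics/{c}_d.npy',d);cv2.imwrite(f'pics/{c}_raw.png',p[:,:,::-1]);m=arm.camera_model(c);print(c,m['fx'],m['cx'],m['cy'],np.round(m['cam_to_world'],3).tolist())
    for t in('wedge','slab','weighing_bottle','clip_jar','timer'): print(c,t,[(np.round(b['rect']).tolist(),round(b['score'],2)) for b in arm.boxes_of(c,t)[:4]])
    ims.append(p[:,:,::-1])
cv2.imwrite('pics/a.png',ims[0]);cv2.imwrite('pics/b.png',ims[1])
E
```

```text
pics
{'clock': 0.0, 'position': array([ 242.43297585, -575.32841433,  195.18970704]), 'ee_rot': array([-1.97981934e-01,  9.80205021e-01,  1.09387094e-03, -2.72446020e-04]), 'contact_force': array([-0.32526998,  1.00797505,  1.06920677]), 'gripper_width': 85.584699715916}
top 383.73611232429033 284.4685786547038 208.4167125355813 [[0.025, -0.989, 0.145, 386.224], [-1.0, -0.024, 0.012, -2.941], [-0.008, -0.145, -0.989, 1280.783], [0.0, 0.0, 0.0, 1.0]]
top wedge [([162.0, 246.0, 26.0, 27.0], 0.65), ([336.0, 217.0, 23.0, 32.0], 0.62), ([295.0, 187.0, 34.0, 23.0], 0.6), ([206.0, 180.0, 74.0, 71.0], 0.47)]
top slab [([208.0, 180.0, 76.0, 76.0], 0.84), ([295.0, 188.0, 35.0, 20.0], 0.64)]
top weighing_bottle [([295.0, 189.0, 38.0, 18.0], 0.55)]
top clip_jar [([296.0, 227.0, 14.0, 13.0], 0.45)]
top timer [([375.0, 242.0, 19.0, 23.0], 0.75), ([208.0, 180.0, 76.0, 74.0], 0.47)]
side 446.5692830155363 276.44508425305685 209.4427945524493 [[-0.838, -0.287, 0.464, 54.988], [-0.545, 0.472, -0.692, 756.589], [-0.02, -0.833, -0.553, 650.601], [0.0, 0.0, 0.0, 1.0]]
side wedge [([265.0, 188.0, 28.0, 31.0], 0.94), ([318.0, 178.0, 41.0, 30.0], 0.77), ([204.0, 331.0, 71.0, 53.0], 0.71)]
side slab [([202.0, 211.0, 102.0, 76.0], 0.96)]
side weighing_bottle [([229.0, 197.0, 12.0, 22.0], 0.65)]
side clip_jar [([307.0, 199.0, 17.0, 26.0], 0.57)]
side timer []
```

View pics/a.png

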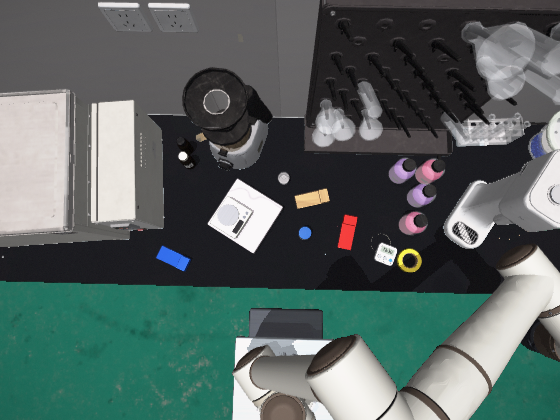

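View pics/b.png

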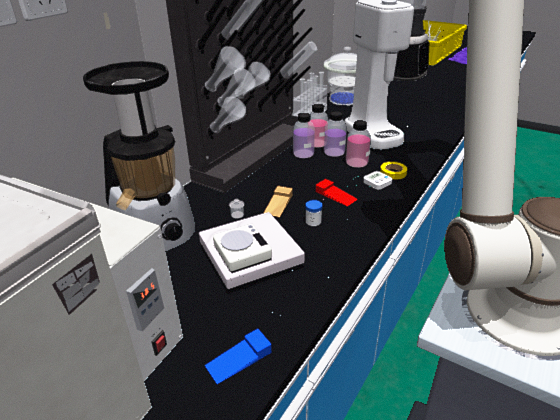

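The top view shows three wedge shapes: wooden (312,198), red (347,232) and blue (173,258). The wooden one fits, since its thin end points at the slab's right corner (283,207). The bottle is at (284,178) and the jar at (305,233). I'll measure these and confirm in a crop.

```bash
cat > h.py <<'E'
import numpy as np,cv2
from bench import arm
def ray(c,uv,z,m=None):
    m=m or arm.camera_model(c);T=np.array(m['cam_to_world']);u,v=uv
    a=np.array([(u-m['cx'])/m['fx'],(v-m['cy'])/m['fy']])
    if c=='wrist':
        r=np.linalg.norm(a);d=np.array([*(a/r*np.sin(r)),np.cos(r)]) if r>0 else np.array([0,0,1.])
    else: d=np.array([*a,1])
    d=T[:3,:3]@d;o=T[:3,3];return o+d*(z-o[2])/d[2]
E
python3 - <<'E'
from h import *
p=cv2.imread('pics/top_raw.png')
h=cv2.cvtColor(p,cv2.COLOR_BGR2HSV)
def seg(mask,box):
    m=np.zeros(mask.shape,np.uint8);x,y,w,hh=box;m[y:y+hh,x:x+w]=mask[y:y+hh,x:x+w]
    return m
wm=seg(((h[...,0]>8)&(h[...,0]<28)&(h[...,1]>60)&(h[...,2]>90)).astype(np.uint8),(288,180,50,35))
sm=seg(((h[...,2]>150)&(h[...,1]<50)).astype(np.uint8),(200,170,90,90))
sm=cv2.morphologyEx(sm,cv2.MORPH_OPEN,np.ones((3,3)))
for n,m,z in(('wedge',wm,8),('slab',sm,46)):
    pts=np.argwhere(m)[:,::-1].astype(np.float32)
    hull=cv2.convexHull(pts); r=cv2.minAreaRect(pts);b=cv2.boxPoints(r)
    P=np.array([ray('top',q,z)[:2] for q in b]);c=P.mean(0)
    print(n,len(pts),b.round(1).tolist(),P.round(1).tolist(),c.round(1),[np.linalg.norm(P[i]-P[i-1]).round(1) for i in range(4)])
for n,uv,z in(('bottle',(284,178),45),('jar',(305,233),54),('timer',(385,254),18)):print(n,ray('top',uv,z).round(1))
cv2.imwrite('pics/c.png',cv2.resize(p[165:275,195:345],None,fx=5,fy=5,interpolation=cv2.INTER_CUBIC))
E
```

```text
wedge 458 [[293.79998779296875, 195.3000030517578], [326.5, 187.6999969482422], [329.6000061035156, 201.1999969482422], [296.8999938964844, 208.6999969482422]] [[617.8, -18.3], [646.3, -127.9], [600.5, -138.7], [572.3, -29.7]] [609.2 -78.7] [np.float64(46.9), np.float64(113.2), np.float64(47.0), np.float64(112.6)]
slab 2951 [[206.89999389648438, 223.6999969482422], [253.10000610351562, 151.8000030517578], [299.0, 181.39999389648438], [252.8000030517578, 253.1999969482422]] [[510.7, 261.6], [754.4, 120.7], [657.8, -33.8], [419.5, 109.4]] [585.6 114.5] [np.float64(177.4), np.float64(281.5), np.float64(182.3), np.float64(277.9)]
bottle [668.1  15.7  45. ]
jar [487.7 -56.1  54. ]
timer [ 428.4 -319.6   18. ]
```

View pics/c.png

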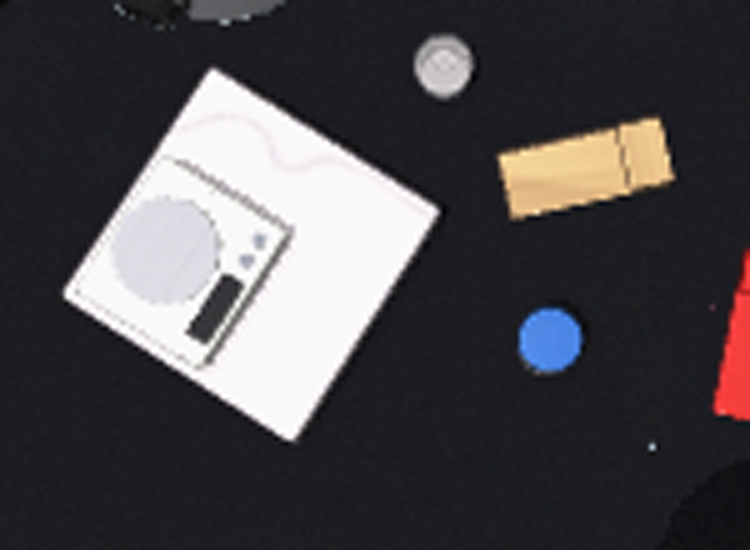

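The crop confirms the wooden wedge: heel at the right (650,150), thin end (505,187) facing the slab's right corner (440,211). The slab mask caught the bottle, so I'll use the corners read from the crop instead.

```bash
python3 - <<'E'
from h import *
f=lambda u,v:(195+(u+.5)/5-.5,165+(v+.5)/5-.5)
C=np.array([ray('top',f(*q),46)[:2] for q in((440,211),(212,68),(64,293),(293,441))])
c=C.mean(0);d=(C[0]-C[2]);e=C[1]-C[3];print(C.round(1),c,np.linalg.norm(d),np.linalg.norm(e))
ay=-d/np.linalg.norm(d);e/=np.linalg.norm(e); # e ~ +x
ang=(np.arctan2(ay[1],ay[0])+np.arctan2(e[1],e[0])+np.pi/2)/2;y=np.array([np.cos(ang),np.sin(ang)])
foot=c-100*y;print('yaw y',np.degrees(ang),'foot',foot,'press',c-105*y)
W=[((499,155),3),((513,219),3),((659,118),24),((675,180),24),((616,130),16),((630,194),16)]
Q=np.array([ray('top',f(*q),z)[:2] for q,z in W]);print(Q.round(1))
t=Q[:2].mean(0);hh=Q[2:4].mean(0);u=(t-hh)/np.linalg.norm(t-hh)
print('len',np.linalg.norm(t-hh),'tip',t,'heel',hh,'dir',np.degrees(np.arctan2(u[1],u[0])),'origin',(t+hh)/2)
w=foot-t;print('foot ahead',w@u,'left',u[0]*w[1]-u[1]*w[0],'heel->foot dir',np.degrees(np.arctan2(*(foot-hh)[::-1])))
E
```

```text
[[571.9  17.9]
 [663.6 170.5]
 [512.4 260. ]
 [420.9 108.1]] [542.22409446 139.11971099] 249.3670165217131 250.60083791551995
yaw y 104.10737503825119 foot [566.5980795   42.13564604] press [567.81677876  37.2864428 ]
[[ 617.7  -20.3]
 [ 574.1  -30.7]
 [ 641.4 -126.1]
 [ 599.8 -137.1]
 [ 634.2  -98.2]
 [ 590.9 -108. ]]
len 108.93860264295647 tip [595.89681296 -25.48709527] heel [ 620.57760716 -131.59306845] dir 103.09444751719258 origin [608.23721006 -78.54008186]
foot ahead 72.50224066856123 left 13.216505710082814 heel->foot dir 107.26062598447437
```

```bash
cat >> h.py <<'E'
from scipy.spatial.transform import Rotation as R
def rows(way,p=None,r=None):
    """way: list of (xyz, yaw deg of tool x, nrows) ; prints shift cm / az per row, tool kept down"""
    s=arm.read_state();p=s['position'] if p is None else np.array(p,float);r=R.from_quat(s['ee_rot'])
    for t,yaw,n in way:
        t=np.array(t,float);x=r.as_matrix()[:,0];y0=np.degrees(np.arctan2(x[1],x[0]))
        dy=(yaw-y0+180)%360-180;st=(t-p)/n
        for i in range(n):
            print(np.round(r.inv().apply(st)/10,2).tolist(),'az',round(-dy/n,2))
            r=R.from_euler('z',dy/n,degrees=True)*r
        p=t
E
python3 - <<'E'
from h import *
rows([((400,-330,196),243,8),((628.5,-165.7,60),283.1,8)])
E
```

```text
[-3.01, 2.07, 0.0] az -5.02
[-3.18, 1.8, 0.0] az -5.02
[-3.32, 1.51, 0.0] az -5.02
[-3.44, 1.22, 0.0] az -5.02
[-3.53, 0.91, 0.0] az -5.02
[-3.6, 0.6, 0.0] az -5.02
[-3.64, 0.28, 0.0] az -5.02
[-3.65, -0.04, 0.0] az -5.02
[-3.13, -1.61, 1.7] az -5.01
[-2.97, -1.88, 1.7] az -5.01
[-2.8, -2.13, 1.7] az -5.01
[-2.6, -2.37, 1.7] az -5.01
[-2.38, -2.59, 1.7] az -5.01
[-2.15, -2.79, 1.7] az -5.01
[-1.9, -2.96, 1.7] az -5.01
[-1.63, -3.12, 1.7] az -5.01
```

Request:
send_rows --targets '[{"x":-3.0,"y":2.07,"z":0,"az":-5,"gripper":1},{"x":-3.2,"y":1.8,"z":0,"az":-5,"gripper":1},{"x":-3.3,"y":1.5,"z":0,"az":-5,"gripper":1},{"x":-3.4,"y":1.2,"z":0,"az":-5,"gripper":1},{"x":-3.5,"y":0.9,"z":0,"az":-5,"gripper":1}]'

```text
$.targets[0]: bad value
```

Request:
send_rows --targets '[{"x":-3.6,"y":0.6,"z":0,"az":-5,"gripper":1},{"x":-3.6,"y":0.3,"z":0,"az":-5,"gripper":1},{"x":-3.65,"y":0,"z":0,"az":-5,"gripper":1}]'

```text
$.targets[0]: bad value
```

Request:
send_rows --targets '[{"x":-3.1,"y":-1.6,"z":1.7,"az":-5,"gripper":1},{"x":-3.0,"y":-1.9,"z":1.7,"az":-5,"gripper":1},{"x":-2.8,"y":-2.1,"z":1.7,"az":-5,"gripper":1},{"x":-2.6,"y":-2.4,"z":1.7,"az":-5,"gripper":1}]'

```text
$.targets[0]: bad value
```

Request:
send_rows --targets '[{"x":-2.4,"y":-2.6,"z":1.7,"az":-5,"gripper":1},{"x":-2.1,"y":-2.8,"z":1.7,"az":-5,"gripper":1},{"x":-1.9,"y":-3.0,"z":1.7,"az":-5,"gripper":1},{"x":-1.6,"y":-3.1,"z":1.7,"az":-5,"gripper":1},{"x":0,"y":0,"z":0,"gripper":1}]'

```text
$.targets[0]: bad value
```

Request:
send_rows --targets '[{"x":-3.0,"y":2.07,"z":0,"ax":0,"ay":0,"az":-5,"gripper":1},{"x":-3.2,"y":1.8,"z":0,"ax":0,"ay":0,"az":-5,"gripper":1},{"x":-3.3,"y":1.5,"z":0,"ax":0,"ay":0,"az":-5,"gripper":1},{"x":-3.4,"y":1.2,"z":0,"ax":0,"ay":0,"az":-5,"gripper":1},{"x":-3.5,"y":0.9,"z":0,"ax":0,"ay":0,"az":-5,"gripper":1}]'

```text
clock: 1.02
position: [341.4, -421.7, 196.5]
ee_rot: [-0.407, 0.913, -0.0, 0.0]
contact_force: [0.7, -0.7, -0.4]
gripper_width: 25.5
grasp_force: 0.0
```

Request:
send_rows --targets '[{"x":-3.6,"y":0.6,"z":0,"ax":0,"ay":0,"az":-5,"gripper":1},{"x":-3.6,"y":0.3,"z":0,"ax":0,"ay":0,"az":-5,"gripper":1},{"x":-3.65,"y":0,"z":0,"ax":0,"ay":0,"az":-5,"gripper":1}]'

```text
clock: 1.27
position: [400.0, -329.4, 196.6]
ee_rot: [-0.523, 0.852, -0.0, 0.0]
contact_force: [0.2, -0.4, 0.3]
gripper_width: -0.0
grasp_force: 0.0
```

Request:
send_rows --targets '[{"x":-3.1,"y":-1.6,"z":1.7,"ax":0,"ay":0,"az":-5,"gripper":1},{"x":-3.0,"y":-1.9,"z":1.7,"ax":0,"ay":0,"az":-5,"gripper":1},{"x":-2.8,"y":-2.1,"z":1.7,"ax":0,"ay":0,"az":-5,"gripper":1},{"x":-2.6,"y":-2.4,"z":1.7,"ax":0,"ay":0,"az":-5,"gripper":1}]'

```text
clock: 1.6
position: [515.1, -247.8, 128.1]
ee_rot: [-0.663, 0.748, -0.0, 0.0]
contact_force: [0.0, -0.1, -0.2]
gripper_width: 0.2
grasp_force: 0.0
```

Request:
send_rows --targets '[{"x":-2.4,"y":-2.6,"z":1.7,"ax":0,"ay":0,"az":-5,"gripper":1},{"x":-2.1,"y":-2.8,"z":1.7,"ax":0,"ay":0,"az":-5,"gripper":1},{"x":-1.9,"y":-3.0,"z":1.7,"ax":0,"ay":0,"az":-5,"gripper":1},{"x":-1.6,"y":-3.1,"z":1.7,"ax":0,"ay":0,"az":-5,"gripper":1},{"x":0,"y":0,"z":0,"ax":0,"ay":0,"az":0,"gripper":1}]'

```text
clock: 2.02
position: [631.5, -164.4, 55.6]
ee_rot: [0.784, -0.621, -0.002, 0.001]
contact_force: [-0.0, -1.1, 0.2]
gripper_width: 0.1
grasp_force: 0.0
```

```bash
python3 - <<'E'
from h import *
s=arm.read_state();print(s['position'],s['ee_rot'],s['contact_force'],s['clock'])
x=R.from_quat(s['ee_rot']).as_matrix()[:,0];print('yaw',np.degrees(np.arctan2(x[1],x[0])))
m=arm.camera_model('wrist');p,d=arm.get_image('wrist');cv2.imwrite('pics/w1.png',p[:,:,::-1])
import pickle;pickle.dump(m,open('w1.pkl','wb'))
print(np.round(m['cam_to_world'],2).tolist(),m['fx'])
E
```

```text
[ 631.45213076 -164.36487303   55.55467858] [ 0.7839278  -0.62084882 -0.00170367  0.00102449] [-0.01626042 -1.06489539  0.15078273] 2.0167
yaw -76.75662105938707
[[-0.97, -0.22, -0.07, 648.89], [-0.23, 0.93, 0.28, -235.58], [0.0, 0.28, -0.96, 232.93], [0.0, 0.0, 0.0, 1.0]] 325.19226210127806
```

View pics/w1.png

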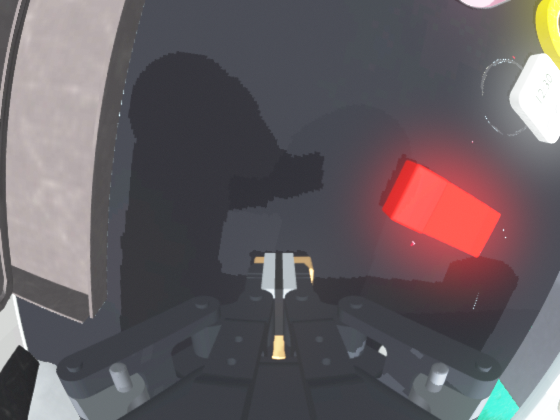

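The wrist view shows the closed fingers at (279,270), with the heel's rear edge just beyond at about (255..312,261). Red wedge is at (440,210), well clear. I'll get the heel position from these pixels.

```bash
python3 - <<'E'
from h import *
import pickle;m=pickle.load(open('w1.pkl','rb'))
A=ray('wrist',(254,258),24,m);B=ray('wrist',(313,258),24,m);print(A,B,np.linalg.norm(A-B),(A+B)/2)
print('dir',np.degrees(np.arctan2(*(A-B)[1::-1]))) 
g=cv2.imread('pics/w1.png');cv2.imwrite('pics/w1c.png',cv2.resize(g[235:300,230:335],None,fx=7,fy=7,interpolation=cv2.INTER_CUBIC))
E
```

```text
[ 642.99287868 -137.38211546   24.        ] [ 602.3049142  -146.83785118   24.        ] 41.77225623959781 [ 622.64889644 -142.10998332   24.        ]
dir 13.08310022377014
```

View pics/w1c.png

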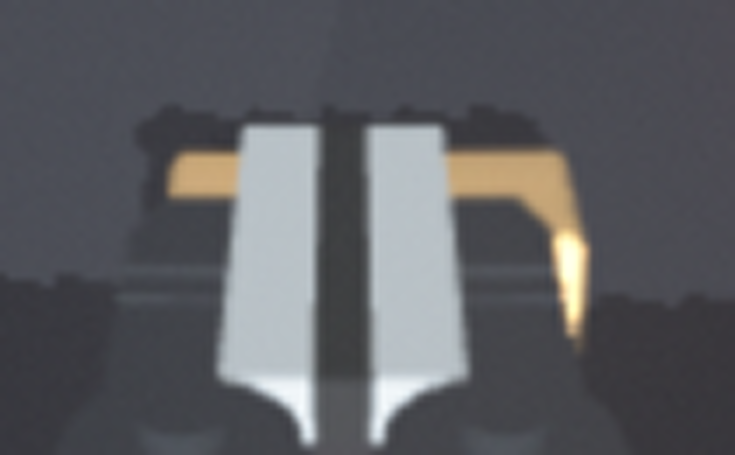

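```bash
python3 - <<'E'
from h import *
import pickle;m=pickle.load(open('w1.pkl','rb'))
A=ray('wrist',(254.5,256.3),0,m);B=ray('wrist',(310.5,256.3),0,m);print(A,B,np.linalg.norm(A-B),(A+B)/2,np.degrees(np.arctan2(*(A-B)[1::-1])))
print(ray('wrist',(314,270),24,m))
E
```

```text
[ 642.23004725 -127.64425652    0.        ] [ 5.99288907e+02 -1.37641598e+02 -2.84217094e-14] 44.08954978225846 [ 6.20759477e+02 -1.32642927e+02 -1.42108547e-14] 13.105853632136917
[ 599.0155886 -137.7588001   24.       ]
```

Request:
send_rows --targets '[{"x":0,"y":0.3,"z":2.4,"ax":0,"ay":0,"az":0,"gripper":1},{"x":0,"y":0,"z":2.4,"ax":0,"ay":0,"az":0,"gripper":1},{"x":-0.8,"y":0,"z":0,"ax":0,"ay":0,"az":0,"gripper":1},{"x":-0.7,"y":0,"z":0,"ax":0,"ay":0,"az":0,"gripper":1},{"x":0,"y":0,"z":0,"ax":0,"ay":0,"az":0,"gripper":1}]'

```text
clock: 2.48
position: [623.1, -153.4, 14.1]
ee_rot: [0.782, -0.623, 0.001, -0.0]
contact_force: [-0.1, -0.2, 0.1]
gripper_width: -0.3
grasp_force: 0.0
```

Request:
send_rows --targets '[{"x":0,"y":0,"z":0.4,"ax":0,"ay":0,"az":0,"gripper":1},{"x":-0.3,"y":0,"z":0.2,"ax":0,"ay":0,"az":0,"gripper":1},{"x":0,"y":0,"z":0,"ax":0,"ay":0,"az":0,"gripper":1},{"x":0,"y":0,"z":0,"ax":0,"ay":0,"az":0,"gripper":1}]'

```text
clock: 2.82
position: [622.2, -151.2, 6.9]
ee_rot: [0.782, -0.623, 0.0, -0.0]
contact_force: [-0.4, 0.9, -0.7]
gripper_width: -0.0
grasp_force: 0.0
```

Request:
send_rows --targets '[{"x":-0.1,"y":-0.28,"z":0,"ax":0,"ay":0,"az":0,"gripper":1},{"x":-0.4,"y":0,"z":0,"ax":0,"ay":0,"az":0,"gripper":1},{"x":-0.3,"y":0,"z":0,"ax":0,"ay":0,"az":0,"gripper":1},{"x":-0.2,"y":0,"z":0,"ax":0,"ay":0,"az":0,"gripper":1},{"x":-0.2,"y":0,"z":0,"ax":0,"ay":0,"az":0,"gripper":1}]'

```text
clock: 3.23
position: [622.0, -138.5, 6.3]
ee_rot: [0.782, -0.623, -0.0, 0.0]
contact_force: [0.2, -0.6, -0.5]
gripper_width: -0.0
grasp_force: 0.0
```

Request:
send_rows --targets '[{"x":-0.5,"y":0.04,"z":0,"ax":0,"ay":0,"az":-0.5,"gripper":1},{"x":-0.6,"y":0.04,"z":0,"ax":0,"ay":0,"az":-0.5,"gripper":1},{"x":-0.6,"y":0.04,"z":0,"ax":0,"ay":0,"az":-0.5,"gripper":1},{"x":-0.6,"y":0.03,"z":0,"ax":0,"ay":0,"az":-0.5,"gripper":1},{"x":-0.5,"y":0.02,"z":0,"ax":0,"ay":0,"az":-0.5,"gripper":1}]'

```text
clock: 3.65
position: [613.4, -111.3, 6.4]
ee_rot: [0.796, -0.606, -0.0, 0.0]
contact_force: [-0.8, 0.1, 0.0]
gripper_width: -0.1
grasp_force: 0.0
```

```bash
python3 - <<'E'
from h import *
s=arm.read_state();print(s['position'],s['ee_rot'],s['contact_force'],s['clock'])
p,d=arm.get_image('top');cv2.imwrite('pics/t2.png',cv2.resize(p[165:275,195:345,::-1],None,fx=5,fy=5,interpolation=cv2.INTER_CUBIC))
E
```

```text
[ 613.42847259 -111.28268178    6.35571007] [ 7.95580424e-01 -6.05847989e-01 -5.48355714e-05  1.15931630e-05] [-0.83252667  0.06162334  0.04612771] 3.65
```

View pics/t2.png

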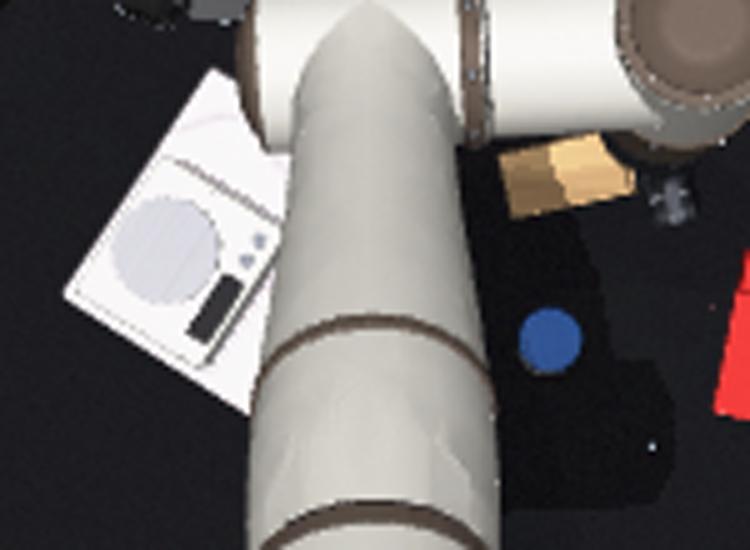

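```bash
python3 - <<'E'
from h import *
m=arm.camera_model('top');T=np.array(m['cam_to_world'])
p,d=arm.get_image('top');d0=np.load('pics/top_d.npy')
for D,n in((d0,'before'),(d,'now')):
    print(n)
    for u in range(286,336,3):
        v=round(200-(u-312)*.23); z=D[v,u]; q=T@np.array([(u-m['cx'])/m['fx']*z,(v-m['cy'])/m['fy']*z,z,1]); print(u,v,q[:3].round(0),end=' | ')
    print()
m=arm.camera_model('wrist');p,d=arm.get_image('wrist');cv2.imwrite('pics/w2.png',p[200:300,190:370,::-1].repeat(4,0).repeat(4,1))
E
```

```text
before
286 206 [582.   7.  -3.] | 289 205 [586.  -3.   0.] | 292 205 [586. -13.  -1.] | 295 204 [589. -23.   4.] | 298 203 [594. -33.  -3.] | 301 203 [ 386.   -3. 1281.] | 304 202 [595. -53.  10.] | 307 201 [599. -63.   7.] | 310 200 [603. -73.   8.] | 313 200 [603. -83.   9.] | 316 199 [607. -93.   9.] | 319 198 [ 610. -103.    9.] | 322 198 [ 608. -112.   22.] | 325 197 [ 611. -122.   24.] | 328 196 [ 615. -131.   27.] | 331 196 [ 620. -145.   -3.] | 334 195 [ 624. -155.   -4.] | 
now
286 206 [513.   4. 448.] | 289 205 [586.  -3.  -3.] | 292 205 [586. -13.   1.] | 295 204 [590. -23.  -1.] | 298 203 [593. -33.   2.] | 301 203 [593. -43.   2.] | 304 202 [596. -53.   6.] | 307 201 [599. -63.   9.] | 310 200 [602. -73.  11.] | 313 200 [602. -83.  13.] | 316 199 [607. -93.  10.] | 319 198 [ 611. -103.    7.] | 322 198 [579. -98. 189.] | 325 197 [ 578. -104.  213.] | 328 196 [ 574. -108.  251.] | 331 196 [ 574. -116.  252.] | 334 195 [ 576. -124.  254.] |
```

View pics/w2.png

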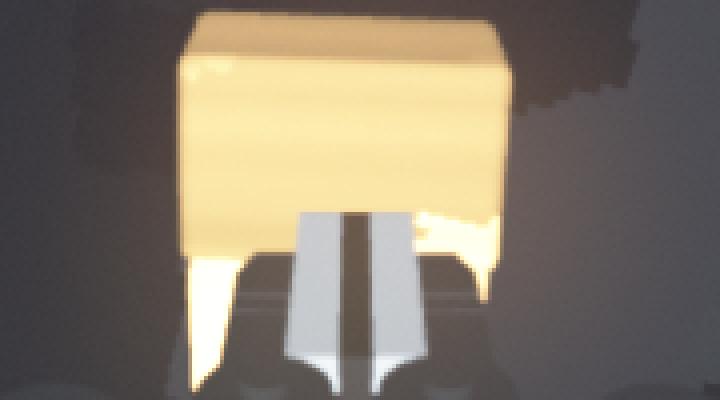

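```bash
python3 - <<'E'
from h import *
s=arm.read_state();print(s['position'],s['contact_force'],s['wrist_torque'])
m=arm.camera_model('wrist');print(np.round(np.array(m['cam_to_world'])[:3,3],1))
for uv,z in(((235,214.5),24),((317,215),24),((239.5,203.5),0),((313,205.5),0),((236,263),24),((312,275),0),((238,297),0),((265,253),6),((294,253),6),((265,253),26),((294,253),26)):print(uv,z,ray('wrist',uv,z,m).round(1))
p,d=arm.get_image('wrist')
for v in range(196,300,6):print(v,[round(float(d[v,u]),0) for u in(245,260,270,290,302)])
E
```

```text
[ 613.68296956 -111.53963387    6.42450076] [-0.5384572  -0.64798014  0.97496982] [-0.0163226  -0.01694637 -0.00106304]
[ 633.1 -182.   183.9]
(235, 214.5) 24 [ 641.8 -128.4   24. ]
(317, 215) 24 [ 600.9 -139.5   24. ]
(239.5, 203.5) 0 [ 642.1 -127.7    0. ]
(313, 205.5) 0 [ 600.1 -138.     0. ]
(236, 263) 24 [ 635.1 -101.5   24. ]
(312, 275) 0 [586.9 -94.    0. ]
(238, 297) 0 [628.8 -65.1   0. ]
(265, 253) 6 [ 620.  -103.7    6. ]
(294, 253) 6 [ 603.3 -108.3    6. ]
(265, 253) 26 [ 621.5 -112.5   26. ]
(294, 253) 26 [ 606.7 -116.6   26. ]
196 [188.0, 190.0, 189.0, 189.0, 189.0]
202 [191.0, 192.0, 191.0, 191.0, 190.0]
208 [179.0, 180.0, 182.0, 182.0, 182.0]
214 [169.0, 168.0, 169.0, 171.0, 171.0]
220 [169.0, 169.0, 169.0, 168.0, 169.0]
226 [170.0, 170.0, 169.0, 168.0, 168.0]
232 [171.0, 170.0, 170.0, 171.0, 170.0]
238 [172.0, 171.0, 171.0, 172.0, 171.0]
244 [171.0, 171.0, 172.0, 173.0, 173.0]
250 [172.0, 174.0, 173.0, 173.0, 173.0]
256 [174.0, 174.0, 146.0, 146.0, 174.0]
262 [175.0, 176.0, 141.0, 142.0, 176.0]
268 [189.0, 144.0, 136.0, 135.0, 145.0]
274 [192.0, 138.0, 129.0, 129.0, 139.0]
280 [193.0, 133.0, 125.0, 125.0, 133.0]
286 [195.0, 127.0, 121.0, 120.0, 129.0]
292 [113.0, 112.0, 118.0, 114.0, 111.0]
298 [111.0, 110.0, 110.0, 110.0, 108.0]
```

The wedge hasn't moved. Wrist depth puts the fingertips near z≈49, above the heel, while the state claims 6. I'll check from the side.

```bash
python3 - <<'E'
from h import *
p,d=arm.get_image('side');cv2.imwrite('pics/s2.png',cv2.resize(p[90:260,190:390,::-1],None,fx=4,fy=3.5,interpolation=cv2.INTER_CUBIC))
m=arm.camera_model('side');T=np.linalg.inv(np.array(m['cam_to_world']));s=arm.read_state()
for z in(0,43):
    q=T@np.array([*(s['position']+[0,0,z]),1]);print(q[0]/q[2]*m['fx']+m['cx'],q[1]/q[2]*m['fy']+m['cy'],q[2])
E
```

```text
283.282042161535 196.89067647060563 1216.696457619048
283.09091577969104 183.22849900062883 1192.9359416507302
```

View pics/s2.png

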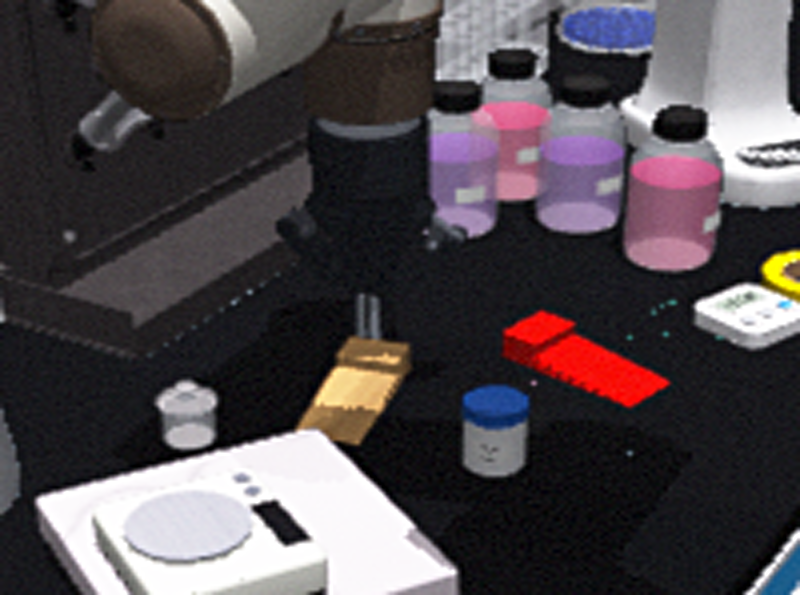

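The side view shows the finger tips (368,338) above the heel's rear top edge, so the real tips sit about 35–40 mm higher than the TCP reading. I'll retreat behind the heel and lower in steps, watching the force.

Request:
send_rows --targets '[{"x":1.4,"y":0,"z":0,"ax":0,"ay":0,"az":0,"gripper":1},{"x":1.4,"y":0,"z":0,"ax":0,"ay":0,"az":1.2,"gripper":1},{"x":1.4,"y":0,"z":0,"ax":0,"ay":0,"az":1.2,"gripper":1},{"x":0,"y":0,"z":0,"ax":0,"ay":0,"az":0,"gripper":1},{"x":0,"y":0,"z":0.5,"ax":0,"ay":0,"az":0,"gripper":1}]'

```text
clock: 4.32
position: [625.5, -154.6, 1.9]
ee_rot: [0.781, -0.624, 0.001, -0.001]
contact_force: [-0.0, -0.8, 0.3]
gripper_width: -0.2
grasp_force: 0.0
```

Request:
send_rows --targets '[{"x":0,"y":0,"z":0.3,"ax":0,"ay":0,"az":0,"gripper":1},{"x":0,"y":0,"z":0,"ax":0,"ay":0,"az":0,"gripper":1}]'

```text
clock: 4.48
position: [623.5, -152.8, -3.0]
ee_rot: [0.782, -0.623, -0.001, 0.001]
contact_force: [-1.0, 0.6, -0.8]
gripper_width: -0.1
grasp_force: 0.0
```

```bash
cat > tip.py <<'E'
from h import *
s=arm.read_state();print(s['position'],s['contact_force'],s['gripper_width'],s['clock'])
m=arm.camera_model('wrist');p,d=arm.get_image('wrist');T=np.array(m['cam_to_world'])
for v in range(240,300,4):
    for u in(272,288):
        w=ray('wrist',(u,v),0,m)-T[:3,3];k=d[v,u]/(w@T[:3,2]);print(v,u,(T[:3,3]+k*w).round(0),end=' ')
    print(p[v,272])
E
python3 tip.py
```

```text
[ 623.53881055 -152.76129529   -2.97008942] [-0.98295787  0.60259404 -0.81100784] -0.0745560119182036 4.4833
240 272 [ 628. -156.    1.] 240 288 [ 619. -158.    0.] [71 73 80]
244 272 [ 628. -154.    1.] 244 288 [ 619. -155.   -0.] [70 71 79]
248 272 [ 627. -151.   -0.] 248 288 [ 618. -152.   -1.] [73 74 82]
252 272 [ 627. -148.   -0.] 252 288 [ 617. -151.    0.] [116 121 129]
256 272 [ 629. -164.   40.] 256 288 [ 622. -165.   40.] [228 234 238]
260 272 [ 629. -163.   44.] 260 288 [ 622. -165.   44.] [228 234 238]
264 272 [ 629. -164.   48.] 264 288 [ 623. -166.   50.] [228 235 238]
268 272 [ 629. -164.   52.] 268 288 [ 622. -165.   51.] [228 235 238]
272 272 [ 629. -163.   55.] 272 288 [ 623. -165.   56.] [228 235 238]
276 272 [ 629. -164.   60.] 276 288 [ 623. -165.   60.] [228 234 238]
280 272 [ 629. -164.   63.] 280 288 [ 623. -165.   63.] [228 235 238]
284 272 [ 629. -164.   65.] 284 288 [ 623. -165.   66.] [228 234 238]
288 272 [ 629. -163.   68.] 288 288 [ 623. -165.   68.] [237 242 245]
292 272 [ 629. -163.   70.] 292 288 [ 623. -165.   72.] [254 254 255]
296 272 [ 629. -165.   76.] 296 288 [ 624. -167.   77.] [130 135 142]
```

Request:
send_rows --targets '[{"x":0,"y":0,"z":1.0,"ax":0,"ay":0,"az":0,"gripper":1},{"x":0,"y":0,"z":0.8,"ax":0,"ay":0,"az":0,"gripper":1},{"x":0,"y":0,"z":0.4,"ax":0,"ay":0,"az":0,"gripper":1},{"x":0,"y":0,"z":0,"ax":0,"ay":0,"az":0,"gripper":1},{"x":0,"y":0,"z":0,"ax":0,"ay":0,"az":0,"gripper":1}]'

```text
clock: 4.95
position: [624.2, -152.5, -24.3]
ee_rot: [0.782, -0.623, -0.0, 0.0]
contact_force: [0.6, 0.3, 0.2]
gripper_width: -0.2
grasp_force: 0.0
```

```bash
python3 tip.py | head -8
```

```text
[ 624.22350765 -152.53404841  -24.33985222] [0.59759217 0.29117604 0.23516465] -0.1626242669539506 4.95
240 272 [ 630. -164.   -1.] 240 288 [ 622. -166.    0.] [70 71 80]
244 272 [ 630. -161.   -1.] 244 288 [ 622. -164.    0.] [73 73 81]
248 272 [ 629. -160.    0.] 248 288 [ 621. -161.   -1.] [73 74 81]
252 272 [ 629. -157.   -0.] 252 288 [ 621. -159.   -1.] [103 107 114]
256 272 [ 630. -163.   18.] 256 288 [ 623. -165.   19.] [229 236 239]
260 272 [ 630. -163.   22.] 260 288 [ 623. -165.   23.] [229 236 239]
264 272 [ 630. -163.   26.] 264 288 [ 623. -165.   26.] [230 236 239]
```

Request:
send_rows --targets '[{"x":0,"y":0,"z":0.5,"ax":0,"ay":0,"az":0,"gripper":1},{"x":0,"y":0,"z":0.4,"ax":0,"ay":0,"az":0,"gripper":1},{"x":-0.3,"y":0,"z":0,"ax":0,"ay":0,"az":0,"gripper":1},{"x":-0.3,"y":0,"z":0,"ax":0,"ay":0,"az":0,"gripper":1},{"x":0,"y":0,"z":0,"ax":0,"ay":0,"az":0,"gripper":1}]'

```text
clock: 5.42
position: [623.1, -146.3, -32.7]
ee_rot: [0.783, -0.623, -0.0, 0.0]
contact_force: [-0.9, 0.4, 0.0]
gripper_width: -0.0
grasp_force: 0.0
```

Request:
send_rows --targets '[{"x":-0.2,"y":0,"z":0,"ax":0,"ay":0,"az":0,"gripper":1},{"x":-0.2,"y":0,"z":0,"ax":0,"ay":0,"az":0,"gripper":1},{"x":-0.2,"y":0,"z":0,"ax":0,"ay":0,"az":0,"gripper":1},{"x":-0.2,"y":0,"z":0,"ax":0,"ay":0,"az":0,"gripper":1},{"x":-0.2,"y":0,"z":0,"ax":0,"ay":0,"az":0,"gripper":1}]'

```text
clock: 5.83
position: [621.1, -137.0, -32.5]
ee_rot: [0.782, -0.623, 0.0, -0.0]
contact_force: [0.1, -1.3, 0.8]
gripper_width: -0.0
grasp_force: 0.4
```

```bash
cat >> tip.py <<'E'
cv2.imwrite('pics/w_now.png',p[:,:,::-1])
h=cv2.cvtColor(p,cv2.COLOR_RGB2HSV);w=((h[...,0]>8)&(h[...,0]<28)&(h[...,1]>50)&(h[...,2]>70)).astype(np.uint8)
w[:150]=0;n,l,st,c=cv2.connectedComponentsWithStats(w);print([x.tolist() for x in st[1:] if x[4]>30])
E
python3 tip.py | sed -n '1p;4,7p;$p'
```

```text
[ 621.14941791 -137.00786639  -32.45676148] [ 0.08034101 -1.31908792  0.79424987] -0.020784617718920182 5.8333
248 272 [ 627. -147.    0.] 248 288 [ 619. -149.    1.] [72 72 80]
252 272 [ 626. -145.   -1.] 252 288 [ 619. -147.    0.] [104 108 115]
256 272 [ 627. -148.   11.] 256 288 [ 620. -150.   11.] [229 235 239]
260 272 [ 627. -148.   14.] 260 288 [ 620. -149.   14.] [229 236 239]
[[232, 288, 13, 15, 112], [313, 288, 10, 14, 72], [271, 339, 16, 21, 57]]
```

Request:
send_rows --targets '[{"x":-0.5,"y":0.04,"z":0,"ax":0,"ay":0,"az":-0.5,"gripper":1},{"x":-0.6,"y":0.04,"z":0,"ax":0,"ay":0,"az":-0.5,"gripper":1},{"x":-0.6,"y":0.04,"z":0,"ax":0,"ay":0,"az":-0.5,"gripper":1},{"x":-0.6,"y":0.03,"z":0,"ax":0,"ay":0,"az":-0.5,"gripper":1},{"x":-0.5,"y":0.03,"z":0,"ax":0,"ay":0,"az":-0.5,"gripper":1}]'

```text
clock: 6.3
position: [612.3, -109.5, -32.6]
ee_rot: [0.796, -0.605, 0.0, -0.0]
contact_force: [1.1, 0.2, 1.3]
gripper_width: 0.3
grasp_force: 0.5
```

Request:
send_rows --targets '[{"x":-0.5,"y":0.02,"z":0,"ax":0,"ay":0,"az":-0.5,"gripper":1},{"x":-0.5,"y":0.02,"z":0,"ax":0,"ay":0,"az":-0.5,"gripper":1},{"x":-0.5,"y":0.01,"z":0,"ax":0,"ay":0,"az":-0.5,"gripper":1},{"x":-0.4,"y":0.01,"z":0,"ax":0,"ay":0,"az":-0.3,"gripper":1},{"x":-0.3,"y":0,"z":0,"ax":0,"ay":0,"az":0,"gripper":1}]'

```text
clock: 6.72
position: [605.5, -88.9, -32.7]
ee_rot: [0.805, -0.593, -0.0, 0.0]
contact_force: [0.3, -1.2, 0.5]
gripper_width: 0.3
grasp_force: 0.5
```

```bash
python3 tip.py | sed -n '1p;5,7p;$p'; python3 - <<'E'
from h import *
p,d=arm.get_image('side');a=p[150:290,195:345,::-1];b=cv2.imread('pics/w_now.png')[200:320,200:350]
cv2.imwrite('pics/v9.png',np.hstack([cv2.resize(a,(450,420),interpolation=cv2.INTER_CUBIC),cv2.resize(b,(340,420))[:, :]]))
E
```

```text
[605.54384653 -88.88204189 -32.67525473] [ 0.25255417 -1.2330362   0.51683046] 0.306450565770662 6.7167
252 272 [611. -97.   0.] 252 288 [604. -99.   0.] [100 104 110]
256 272 [612. -99.  10.] 256 288 [ 605. -102.   10.] [223 229 235]
260 272 [612. -99.  14.] 260 288 [ 605. -101.   14.] [223 230 235]
[[231, 287, 14, 17, 134], [314, 290, 8, 12, 44], [271, 335, 16, 25, 74]]
```

View pics/v9.png

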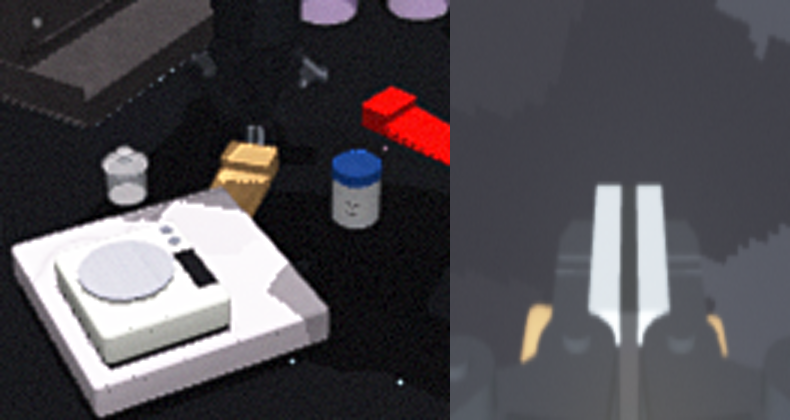

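Request:
send_rows --targets '[{"x":-0.4,"y":0,"z":0,"ax":0,"ay":0,"az":0,"gripper":1},{"x":-0.4,"y":0,"z":0,"ax":0,"ay":0,"az":0,"gripper":1},{"x":-0.4,"y":0,"z":0,"ax":0,"ay":0,"az":0,"gripper":1},{"x":-0.4,"y":0,"z":0,"ax":0,"ay":0,"az":0,"gripper":1},{"x":-0.3,"y":0,"z":0,"ax":0,"ay":0,"az":0,"gripper":1}]'

```text
clock: 7.23
position: [599.8, -70.7, -32.8]
ee_rot: [0.805, -0.593, -0.0, 0.0]
contact_force: [-0.4, -1.3, -0.0]
gripper_width: -0.2
grasp_force: 0.2
```

Request:
send_rows --targets '[{"x":-0.2,"y":0,"z":0,"ax":0,"ay":0,"az":0,"gripper":1},{"x":-0.2,"y":0,"z":0,"ax":0,"ay":0,"az":0,"gripper":1},{"x":-0.2,"y":0,"z":0,"ax":0,"ay":0,"az":0,"gripper":1},{"x":-0.2,"y":0,"z":0,"ax":0,"ay":0,"az":0,"gripper":1}]'

```text
clock: 7.57
position: [597.7, -63.4, -32.7]
ee_rot: [0.805, -0.593, -0.0, -0.0]
contact_force: [-0.1, 0.1, 0.1]
gripper_width: 0.1
grasp_force: 0.2
```

Request:
send_rows --targets '[{"x":-0.1,"y":0,"z":0,"ax":0,"ay":0,"az":0,"gripper":1},{"x":-0.1,"y":0,"z":0,"ax":0,"ay":0,"az":0,"gripper":1},{"x":-0.1,"y":0,"z":0,"ax":0,"ay":0,"az":0,"gripper":1},{"x":-0.1,"y":0,"z":0,"ax":0,"ay":0,"az":0,"gripper":1},{"x":-0.1,"y":0,"z":0,"ax":0,"ay":0,"az":0,"gripper":1}]'

```text
clock: 7.98
position: [596.2, -58.8, -32.7]
ee_rot: [0.805, -0.593, 0.0, 0.0]
contact_force: [0.2, 0.2, -0.8]
gripper_width: 0.2
grasp_force: 0.2
```

Request:
send_rows --targets '[{"x":-0.1,"y":0,"z":0,"ax":0,"ay":0,"az":0,"gripper":1},{"x":-0.1,"y":0,"z":0,"ax":0,"ay":0,"az":0,"gripper":1},{"x":-0.1,"y":0,"z":0,"ax":0,"ay":0,"az":0,"gripper":1},{"x":-0.1,"y":0,"z":0,"ax":0,"ay":0,"az":0,"gripper":1},{"x":-0.1,"y":0,"z":0,"ax":0,"ay":0,"az":0,"gripper":1}]'

```text
clock: 8.4
position: [594.7, -53.9, -32.7]
ee_rot: [0.805, -0.593, -0.0, 0.0]
contact_force: [1.5, -0.4, 0.0]
gripper_width: -0.4
grasp_force: 0.2
```

Request:
send_rows --targets '[{"x":-0.1,"y":0,"z":0,"ax":0,"ay":0,"az":0,"gripper":1},{"x":-0.1,"y":0,"z":0,"ax":0,"ay":0,"az":0,"gripper":1},{"x":-0.1,"y":0,"z":0,"ax":0,"ay":0,"az":0,"gripper":1},{"x":-0.1,"y":0,"z":0,"ax":0,"ay":0,"az":0,"gripper":1},{"x":-0.1,"y":0,"z":0,"ax":0,"ay":0,"az":0,"gripper":1}]'

```text
clock: 8.82
position: [593.2, -49.2, -32.7]
ee_rot: [0.805, -0.593, -0.0, 0.0]
contact_force: [0.9, -0.3, -0.6]
gripper_width: 0.2
grasp_force: 0.2
```

Request:
send_rows --targets '[{"x":-0.1,"y":0,"z":0,"ax":0,"ay":0,"az":0,"gripper":1},{"x":-0.1,"y":0,"z":0,"ax":0,"ay":0,"az":0,"gripper":1},{"x":-0.1,"y":0,"z":0,"ax":0,"ay":0,"az":0,"gripper":1},{"x":-0.1,"y":0,"z":0,"ax":0,"ay":0,"az":0,"gripper":1}]'

```text
clock: 9.15
position: [592.0, -45.4, -32.7]
ee_rot: [0.805, -0.593, -0.0, 0.0]
contact_force: [0.2, -0.1, 0.6]
gripper_width: -0.4
grasp_force: 0.2
```

Request:
send_rows --targets '[{"x":-0.1,"y":0,"z":0,"ax":0,"ay":0,"az":0,"gripper":1},{"x":-0.1,"y":0,"z":0,"ax":0,"ay":0,"az":0,"gripper":1},{"x":-0.1,"y":0,"z":0,"ax":0,"ay":0,"az":0,"gripper":1},{"x":-0.1,"y":0,"z":0,"ax":0,"ay":0,"az":0,"gripper":1}]'

```text
clock: 9.48
position: [590.9, -41.5, -32.7]
ee_rot: [0.805, -0.593, -0.0, -0.0]
contact_force: [-0.3, -0.8, -1.1]
gripper_width: 0.2
grasp_force: 0.2
```

```bash
python3 tip.py | sed -n '1p;5,7p;$p'; python3 - <<'E'
from h import *
F=[]
for i in range(6):
    p,d=arm.get_image('wrist');F.append(arm.read_state()['contact_force'])
print(np.mean(F,0),np.std(F,0)); print(arm.boxes_of('wrist','wedge')[:2])
E
```

```text
[590.85886381 -41.54538492 -32.6856811 ] [-0.25713675 -0.84153715 -1.1121652 ] 0.22470816630795132 9.4833
252 272 [597. -50.   1.] 252 288 [589. -52.   0.] [68 71 75]
256 272 [597. -52.  10.] 256 288 [590. -54.  10.] [161 170 176]
260 272 [597. -52.  15.] 260 288 [590. -54.  14.] [161 169 176]
[[231, 288, 14, 16, 120], [313, 288, 10, 14, 68], [271, 334, 16, 26, 138]]
[-0.06867716  0.27756378  0.01320999] [0.43760091 0.74225757 0.54539138]
[{'rect': [442.2, 3.1, 117.8, 121.5], 'score': 0.8}, {'rect': [233.4, 288.8, 84.0, 69.7], 'score': 0.73}]
```

Request:
send_rows --targets '[{"x":-0.1,"y":0,"z":0,"ax":0,"ay":0,"az":0,"gripper":1},{"x":-0.1,"y":0,"z":0,"ax":0,"ay":0,"az":0,"gripper":1},{"x":-0.1,"y":0,"z":0,"ax":0,"ay":0,"az":0,"gripper":1},{"x":-0.1,"y":0,"z":0,"ax":0,"ay":0,"az":0,"gripper":1}]'

```text
clock: 10.22
position: [589.9, -38.2, -32.6]
ee_rot: [0.805, -0.593, 0.0, 0.0]
contact_force: [1.9, -3.2, -0.7]
gripper_width: -0.0
grasp_force: 2.3
```

Request:
send_rows --targets '[{"x":-0.1,"y":0,"z":0,"ax":0,"ay":0,"az":0,"gripper":1},{"x":0,"y":0,"z":0,"ax":0,"ay":0,"az":0,"gripper":1}]'

```text
clock: 10.38
position: [589.6, -37.4, -32.7]
ee_rot: [0.805, -0.593, 0.0, 0.0]
contact_force: [1.7, -4.0, -0.5]
gripper_width: 0.1
grasp_force: 2.3
```

Request:
send_rows --targets '[{"x":-0.1,"y":0,"z":0,"ax":0,"ay":0,"az":0,"gripper":1},{"x":0,"y":0,"z":0,"ax":0,"ay":0,"az":0,"gripper":1}]'

```text
clock: 10.55
position: [589.4, -36.9, -32.7]
ee_rot: [0.805, -0.593, 0.0, 0.0]
contact_force: [1.6, -5.5, -1.4]
gripper_width: -0.3
grasp_force: 3.3
```

Request:
send_rows --targets '[{"x":0.3,"y":0,"z":0,"ax":0,"ay":0,"az":0,"gripper":1},{"x":1.2,"y":0,"z":0,"ax":0,"ay":0,"az":0,"gripper":1},{"x":1.5,"y":0,"z":0,"ax":0,"ay":0,"az":0,"gripper":1},{"x":0,"y":0,"z":-3.5,"ax":0,"ay":0,"az":0,"gripper":1},{"x":0,"y":0,"z":-4.0,"ax":0,"ay":0,"az":0,"gripper":1}]'

```text
clock: 10.97
position: [595.3, -65.9, 39.5]
ee_rot: [0.805, -0.594, -0.003, 0.003]
contact_force: [1.7, 0.2, 0.7]
gripper_width: -0.2
grasp_force: 0.0
```

Request:
send_rows --targets '[{"x":-2.7,"y":0,"z":0,"ax":0,"ay":0,"az":0,"gripper":1},{"x":-3.0,"y":-0.1,"z":0,"ax":0,"ay":0,"az":0,"gripper":1},{"x":-3.0,"y":0,"z":0,"ax":0,"ay":0,"az":0,"gripper":1},{"x":-2.0,"y":0,"z":0,"ax":0,"ay":0,"az":0,"gripper":1},{"x":0,"y":0,"z":0,"ax":0,"ay":0,"az":0,"gripper":1}]'

```text
clock: 11.38
position: [566.6, 40.6, 42.7]
ee_rot: [0.806, -0.592, -0.0, -0.0]
contact_force: [0.2, 0.7, 0.0]
gripper_width: -0.0
grasp_force: 0.0
```

```bash
python3 tip.py | sed -n '1p;2,7p;$p'; python3 - <<'E'
from h import *
m=arm.camera_model('wrist');p,d=arm.get_image('wrist');T=np.array(m['cam_to_world'])
h=cv2.cvtColor(p,cv2.COLOR_RGB2HSV)
b=cv2.imread('pics/w_now.png')[60:400,80:480];cv2.imwrite('pics/v10.png',cv2.resize(b,(700,595)))
E
```

```text
[566.6349202   40.55766247  42.6965631 ] [0.1584371  0.74346955 0.02290612] -0.015862052107846518 11.3833
240 272 [572.  38.  47.] 240 288 [563.  35.  46.] [240 238 240]
244 272 [571.  40.  46.] 244 288 [562.  38.  46.] [242 240 242]
248 272 [570.  42.  47.] 248 288 [561.  40.  46.] [243 240 243]
252 272 [569.  45.  46.] 252 288 [560.  43.  45.] [255 255 255]
256 272 [573.  30.  85.] 256 288 [566.  28.  85.] [167 171 178]
260 272 [573.  30.  90.] 260 288 [566.  28.  90.] [168 172 178]
[[241, 150, 108, 74, 4986], [544, 414, 16, 6, 66]]
```

View pics/v10.png

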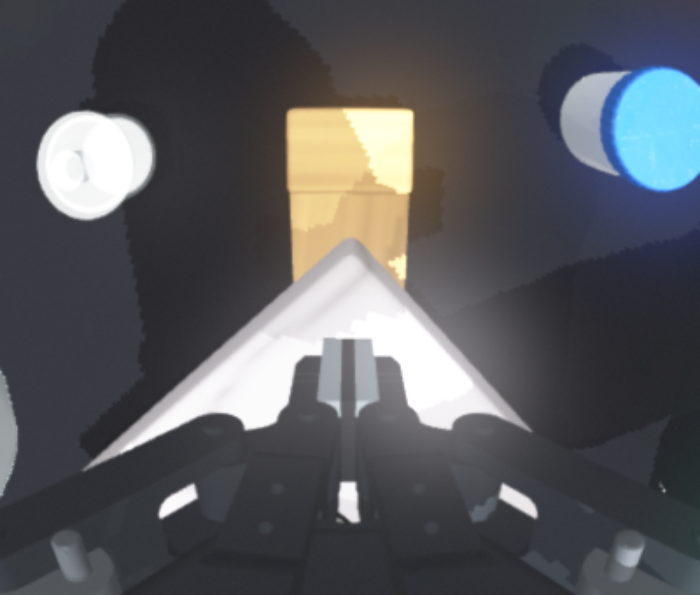

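The wedge lies centred under the slab corner (350,240), bottle and jar are untouched, and the fingers are above the press point. Next, the press.

Request:
send_rows --targets '[{"x":0.3,"y":0,"z":1.5,"ax":0,"ay":0,"az":0,"gripper":1},{"x":0,"y":0,"z":1.3,"ax":0,"ay":0,"az":0,"gripper":1},{"x":0,"y":0,"z":0.4,"ax":0,"ay":0,"az":0,"gripper":1},{"x":0,"y":0,"z":0,"ax":0,"ay":0,"az":0,"gripper":1}]'

```text
clock: 11.82
position: [568.1, 33.7, 11.1]
ee_rot: [0.805, -0.593, -0.0, 0.001]
contact_force: [-3.2, 0.3, 5.1]
gripper_width: -0.2
grasp_force: 2.9
```

Request:
send_rows --targets '[{"x":0,"y":0,"z":0.1,"ax":0,"ay":0,"az":0,"gripper":1},{"x":0,"y":0,"z":0.1,"ax":0,"ay":0,"az":0,"gripper":1},{"x":0,"y":0,"z":0.1,"ax":0,"ay":0,"az":0,"gripper":1}]'

```text
clock: 12.07
position: [568.2, 33.6, 10.7]
ee_rot: [0.805, -0.593, 0.0, 0.001]
contact_force: [-10.1, 1.5, 27.0]
gripper_width: 0.1
grasp_force: 13.1
```

Request:
send_rows --targets '[{"x":0,"y":0,"z":0,"ax":0,"ay":0,"az":0,"gripper":1},{"x":0,"y":0,"z":0,"ax":0,"ay":0,"az":0,"gripper":1},{"x":0,"y":0,"z":0,"ax":0,"ay":0,"az":0,"gripper":1},{"x":0,"y":0,"z":0,"ax":0,"ay":0,"az":0,"gripper":1},{"x":0,"y":0,"z":0,"ax":0,"ay":0,"az":0,"gripper":1}]'

```text
clock: 12.48
position: [568.2, 33.7, 10.8]
ee_rot: [0.805, -0.593, 0.0, 0.0]
contact_force: [-8.1, 0.6, 20.5]
gripper_width: -0.2
grasp_force: 10.2
```

Request:
send_rows --targets '[{"x":0,"y":0,"z":-0.3,"ax":0,"ay":0,"az":0,"gripper":1},{"x":0,"y":0,"z":-0.5,"ax":0,"ay":0,"az":0,"gripper":1},{"x":0,"y":0,"z":-2.0,"ax":0,"ay":0,"az":0,"gripper":1},{"x":0,"y":0,"z":-4.0,"ax":0,"ay":0,"az":0,"gripper":1},{"x":0,"y":0,"z":-4.0,"ax":0,"ay":0,"az":0,"gripper":1}]'

```text
clock: 12.9
position: [567.0, 33.8, 115.0]
ee_rot: [0.805, -0.594, -0.001, 0.002]
contact_force: [1.7, -0.3, 0.0]
gripper_width: 0.2
grasp_force: 0.0
```

Request:
send_rows --targets '[{"x":4.0,"y":0,"z":-2.0,"ax":0,"ay":0,"az":0,"gripper":1},{"x":4.0,"y":0,"z":-1.0,"ax":0,"ay":0,"az":0,"gripper":1},{"x":4.0,"y":0,"z":0,"ax":0,"ay":0,"az":0,"gripper":1},{"x":4.0,"y":0,"z":0,"ax":0,"ay":0,"az":0,"gripper":1},{"x":0,"y":0,"z":0,"ax":0,"ay":0,"az":0,"gripper":1}]'

```text
clock: 13.32
position: [616.0, -121.7, 143.6]
ee_rot: [0.803, -0.596, 0.001, 0.0]
contact_force: [1.1, 1.4, 0.7]
gripper_width: -0.0
grasp_force: 0.0
```

```bash
python3 - <<'E'
from h import *
print(arm.read_state()['contact_force'],arm.read_state()['clock'])
P0=cv2.imread('pics/side_raw.png');p,d=arm.get_image('side');a=p[:,:,::-1]
cv2.imwrite('pics/v11.png',np.hstack([cv2.resize(x[160:300,190:340],(400,373),interpolation=cv2.INTER_CUBIC) for x in(P0,a)]))
m=arm.camera_model('wrist');p,dw=arm.get_image('wrist');T=np.array(m['cam_to_world'])
# slab top heights in top view
m=arm.camera_model('top');T=np.array(m['cam_to_world']);d0=np.load('pics/top_d.npy');D=np.median([arm.get_image('top')[1] for _ in range(5)],0)
p2,_=arm.get_image('top');cv2.imwrite('pics/t3.png',p2[:,:,::-1])
for u,v in((278,207),(272,207),(266,212),(240,184),(212,223),(252,246)):
    f=lambda q:np.median(q[v-1:v+2,u-1:u+2]);print((u,v),f(d0),f(D))
E
```

```text
[1.06262539 1.43409485 0.7343187 ] 13.3167
(278, 207) 1248.6787 709.4645
(272, 207) 1249.7313 705.27454
(266, 212) 1247.2831 697.8522
(240, 184) 1260.3804 1260.081
(212, 223) 1211.2317 1209.7825
(252, 246) 1231.7087 662.9092
```

View pics/v11.png

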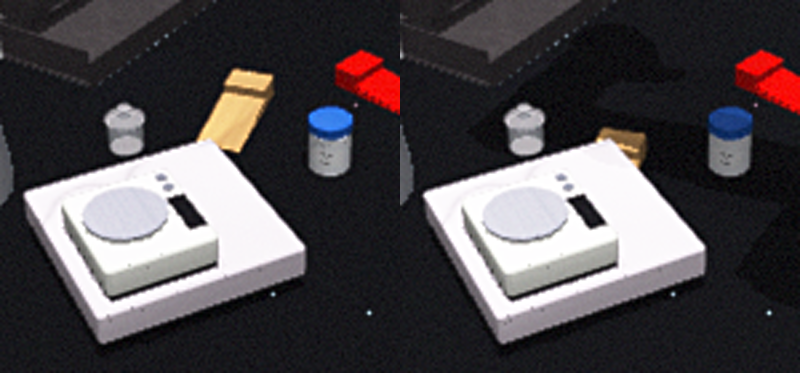

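The slab and its neighbours stand exactly as before, with the wedge under the corner. The press reached 27 N with only 0.4 mm of movement.

```bash
python3 -c "
from bench import arm
print(arm.job_done())"
```

```text
the job is handed in; nothing more can be done
None
```

I pushed the wooden wedge under the short foot until it was snug (about 6 N at the heel), pressed the corner to 27 N with only 0.4 mm of movement, backed the arm clear and handed the job in at 13.3 s of arm time; no verdict came back.

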